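# Key lamp to half for the evidence photo

## Robot

A 6-joint arm with a two-finger parallel gripper is mounted at the origin on the work surface. World frame = base frame: x ahead of the robot, y to its left, z up, the work surface at z = 0. Lengths are in m, angles in rad, forces in N, time in s.
With the tool pointing down it reaches from about 0.35 to 0.975 m from the base axis. Payload 4.9 kg.
Tool frame: the origin (TCP) lies midway between the tips of the shut fingers; the grasp point (between the pads) lies 19 mm behind it; z points along the fingers, y is the line along which they close (so a half turn about z gives the same grasp; the last joint's range is limited). The gripper opens to 85 mm and grips with 20 to 120 N. Pads are 22 mm wide; open, the fingers measure 114 mm over their backs; the gripper's body (76 mm by 85 mm) begins 54 mm behind the grasp point. The pads swing forward as they close: fully open they stand 13 mm farther back than shut.
Start: joints at [-1.426, 0.053, 1.613, -0, 1.476, -0.119], TCP at [0.163, -0.603, 0.231] pointing down, gripper open.
Joint ranges: [-3.01, 3.01], [-1.01, 2.22], [0.06, 2.58], [-1.02, 4.17], [0.09, 2.62], [-3.14, 3.14]. Speed limits (rad/s): [2.57, 2.57, 3.14, 3.14, 3.14, 3.14].

## Interface

Orientations are given as a unit quaternion [x, y, z, w].
In Python, from cell import arm gives the robot as it stands.
- The arm moves only by the tool arm_command, never from a script. Its argument "targets" is a list of rows, each a list of 7 numbers: the shift along the world's x, y, z in mm, then the turn, a rotation vector about the world's x, y, z in degrees, then the closure, from -1 (fully open) to 1 (shut), so that 0 is half open. A call has 1 to 10 rows; each row shifts and turns the commanded pose from where the row before left it; what a row does not reach is not made up. A row lasts 1/8 s, in which the tool goes at most 62.5 mm and 10.7 degrees, less where a joint would pass 70% of its speed; a pose out of reach is approached as far as the arm can. A call is refused whole if a number of a shift passes 62.5 or a number of a turn 10.7, either way. A call with a gripper value outside its range is refused whole. The fingers move at their own pace and stop on an object; "newtons" is the grip in N (left out, the last holds). Time passes only in rows, so rows that do not move let the fingers close. It gives the time, the measured TCP pose, the force, the opening and the grip force at its end, in the units of the state.
- arm.observe(): the state, without advancing time (a new reading comes with each control period).
- arm.snapshot(name): name is "side" or "top" or "wrist"; returns a dict with "img" (384x512x3 uint8, red, green, blue), "fx", "fy", "cx", "cy" (pixels), "R" (3x3) and "t" (3): a world point X has camera coordinates R X + t; the wrist camera has in their place "T_tool_cam" (4x4, takes a point from camera to tool coordinates, whose origin is the TCP and whose axes are the flange's). Camera axes: x right, y down, z forward; pixel columns grow to the right and rows downward; lengths in m; the calibration is good to about 2 mm. A picture is of the moment at which its call begins: read the wrist's pose just before it. There is no depth.
- arm.sign_off(): hands the job in; it is judged then, once.
Trained networks look in a picture, given as the dict that the camera call returned (one of the last four; its "shot" number tells which), for a name from the list of things; names that differ only in an ending like _2 or _b are one class to them, and where a whole thing is asked for, a point or a joint stands for the part that bears it (a point fixed in the world has none). Each returns a list of dicts, best first, with "confidence" (0 to 1); they miss things now and then, are a little off and sometimes report something else, mostly with a low value. They report only what shows in the picture. A call takes as long as a camera call.
- arm.find_in(target, picture): "bbox" ([left, top, right, bottom] in pixels, round what is visible of it).
- arm.place_of(target, picture): "at" ([column, row] in pixels: a listed point, or the origin of a listed thing).
The state is a dict: "time": time; "qpos": joint angles; "qvel": joint speeds; "joint_efforts": joint torques, N m; "tcp_pos": TCP position; "orientation": TCP orientation; "ft_force": force on the tool from outside, world axes, zero at the start; "wrist_torque": the same for the moment, N m; "width": opening from 0.0 (shut) to 1.0 (fully open); "gripper_force": force on a finger pad.
Only numpy, scipy, OpenCV 4.12 (cv2) and the standard library are available. Lean on these libraries where they do the work, as an engineer would, in place of code of your own. Each camera call takes 0.05 s, during which the arm holds its last target. There are 200 camera calls.

## Task

Set the key lamp to half for photographing the seized hard drive: on the dimmer box whose lever is the long one with the round ball knob, swing the lever away from its low position until it stands straight up, at the long middle mark of its scale, and let go of it there. Leave the other dimmer's lever, the short one with the crossbar, as it is.

Things in the scene. Friction and masses are not known exactly. Their poses are not given: they have to be found in the camera images.
- key_hinge (a point): Hinge centre of the long lever, 45 mm above the table, mid top face of its fixed grey dimmer box (110 x 80 x 45 mm; yaw within 0.6 rad; left or right). An upright scale disc (40 mm radius, top 85 mm above the table) stands 16 to 20 mm to the lever's +y side. Box axes: z up, y the hinge; the lever swings in the x-z plane and starts leaning to -x, the robot's side.
- key_lever (a joint): Angle of the long lever in rad: 0 leaning 0.8 rad (46 degrees) from upright towards the box's -x, 0.8 straight up, 1.6 leaning equally far towards +x (end stops at 0 and 1.6). It starts between 0 and 0.4. It is stiff with friction (about 1.6 N at the knob moves it) and stays wherever it is left.
- key_knob (a point): Centre of the black ball knob, 32 mm across, on the end of the long steel lever: a rod 10 mm thick, 110 mm from hinge to ball centre (ball centre 155 mm above the table when upright, about 122 mm at angle 0). Its axes turn with the lever.
- fill_knob (a point): Middle of the crossbar (black, 54 mm long, 14 mm thick, parallel to its hinge) on the end of the short lever, 65 mm from its hinge, on the other, otherwise equal dimmer box. To be left alone.

How it is judged:
At the end, for the whole second after the job is handed in: The long lever with the ball knob stands upright within 0.2 rad (11 degrees; its joint between 0.6 and 1.0 rad) and at rest, and the short lever's crossbar is within 12 mm of where it was (value of joint key_lever between 0.6 and 1 rad and velocity of joint key_lever between -0.05 and 0.05 rad/s and distance of fill_knob from where it was at the start of the episode below 0.012 m); the robot touches nothing.
It fails at once if the other dimmer's short lever is moved (its crossbar by more than 12 mm) (distance of fill_knob from where it was at the start of the episode above 0.012 m).
It also fails if it takes over 32 s, if anything falls off the work surface, if the arm or the gripper's body presses on something with over 40 N, if the wrist force passes 120 N, or if a joint passes its speed limit or range.

## Working session

There is one attempt and no reset: what is moved stays moved. The work goes in short steps, Python scripts to look and compute and a tool call to move; the robot and the scene stay as the last step left them, time stands still between calls to the robot, and variables do not carry over. Pictures are saved under pics/ and viewed, at most 10 in all, crops included, and the job is handed in when it is done.

Besides the shell and the picture viewer there is one more tool, called after "Emit:" by a JSON object that holds its "fn" and its "kwargs", one argument or row to a line. arm_command: Moves the arm, as the interface text tells. Its arguments: {"type":"object","properties":{"targets":{"type":"array","items":{"type":"array","items":{"type":"number"}}},"newtons":{"type":"number"}},"required":["targets"]}

```bash
mkdir -p pics
cat > h.py <<'E'
import numpy as np, cv2
from cell import arm
def ray(s,p):
    d=np.array([(p[0]-s["cx"])/s["fx"],(p[1]-s["cy"])/s["fy"],1]); R=np.array(s["R"]);t=np.array(s["t"])
    return -R.T@t, R.T@d/np.linalg.norm(d)
def tri(rs):
    A=0;b=0
    for o,d in rs:
        P=np.eye(3)-np.outer(d,d);A=A+P;b=b+P@o
    x=np.linalg.solve(A,b); return x,[np.linalg.norm((np.eye(3)-np.outer(d,d))@(x-o)) for o,d in rs]
E
python3 - <<'E'
from h import *
S={n:arm.snapshot(n) for n in("side","top")}
for n,s in S.items(): cv2.imwrite(f"pics/{n}0.png",s["img"][:,:,::-1])
for k in("key_knob","key_hinge","fill_knob"):
    rs=[]
    for n,s in S.items():
        r=arm.place_of(k,s)
        print(k,n,[(np.round(q["at"]),round(q["confidence"],2)) for q in r[:3]])
        if r: rs.append(ray(s,r[0]["at"]))
    if len(rs)==2: print(tri(rs))
E
```

```text
key_knob side []
key_knob top [(array([148., 197.]), 0.72)]
key_hinge side [(array([213., 301.]), 0.57)]
key_hinge top [(array([161., 184.]), 0.81)]
(array([0.57351908, 0.18908643, 0.04451992]), [np.float64(0.0032691799508817025), np.float64(0.0032691799508818495)])
fill_knob side [(array([256., 158.]), 0.6)]
fill_knob top [(array([324., 188.]), 0.59), (array([148., 198.]), 0.41)]
(array([ 0.55190419, -0.15065974,  0.11383549]), [np.float64(0.006097831429845011), np.float64(0.006097831429844826)])
```

```bash
cd pics; python3 -c "
import cv2,numpy as np
cv2.imwrite('b0.png',cv2.resize(np.vstack([cv2.imread('side0.png'),cv2.imread('top0.png')]),(400,600)))"
```

```text
(no output)
```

View pics/side0.png

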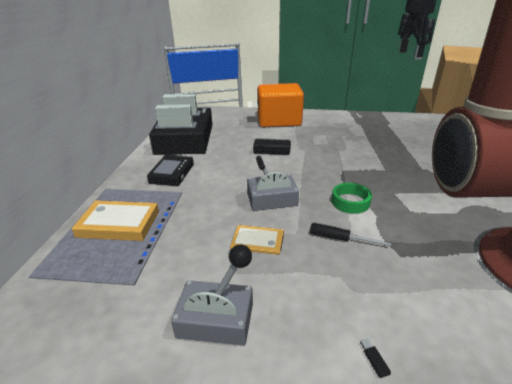

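View pics/top0.png

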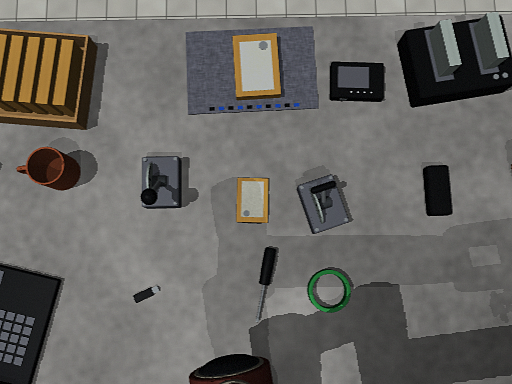

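The side view shows the long lever with its ball at (240,256) on the near box, and the crossbar dimmer behind it at (260,160). In the top view the ball is at (148,197) on the left box, which has almost no yaw. The network missed the ball in the side view, so I'll use that pixel.

Run:
```python
from h import *
S={n:arm.snapshot(n) for n in("side","top")}
k,e=tri([ray(S["side"],(240,256)),ray(S["top"],(148,197))]);print("knob",k,e)
t=S["top"]
def onz(p,z):
    o,d=ray(t,p);return o+d*(z-o[2])/d[2]
im=t["img"][145:220,130:195].astype(int)
g=cv2.cvtColor(t["img"],cv2.COLOR_RGB2HSV)[145:220,130:195]
for p in[(142,156),(181,156),(181,208),(141,208)]: print(onz(p,.045))
o=arm.observe();print(o["tcp_pos"],o["orientation"],o["time"],o["width"])
from scipy.spatial.transform import Rotation as Rn
print(Rn.from_quat(o["orientation"]).as_matrix().round(3))
cv2.imwrite("pics/c.png",cv2.resize(t["img"][140:225,120:205,::-1],None,fx=6,fy=6,interpolation=cv2.INTER_CUBIC))
```

```text
knob [0.5304836  0.19276432 0.14645068] [np.float64(0.00022486384012457774), np.float64(0.0002248638401246124)]
[0.63278694 0.23098725 0.045     ]
[0.63133312 0.14635923 0.045     ]
[0.51799593 0.14582387 0.045     ]
[0.51947109 0.23129307 0.045     ]
[ 0.16295948 -0.60333294  0.23126425] [ 9.91315407e-01  1.31505751e-01  9.40561126e-06 -3.51773978e-05] 0.5 0.9955610801725794
[[ 0.965  0.261  0.   ]
 [ 0.261 -0.965  0.   ]
 [ 0.    -0.    -1.   ]]
```

View pics/c.png

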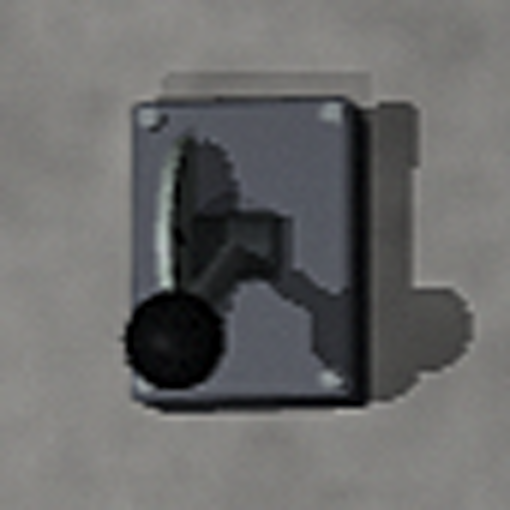

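Emit:
{"fn": "arm_command", "kwargs": {
  "targets": [
    [48,34,3,0,0,-2.5,-1],
    [48,34,3,0,0,-2.5,-1],
    [48,34,3,0,0,-2.5,-1],
    [48,34,3,0,0,-2.5,-1],
    [48,34,3,0,0,-2.5,-1],
    [48,34,3,0,0,-2.5,-1],
    [16,57,0,0,0,0,-1],
    [16,57,0,0,0,0,-1],
    [16,57,0,0,0,0,-1],
    [16,57,0,0,0,0,-1]
  ]
}}

```text
time: 1.75
tcp_pos: [0.5153, -0.1695, 0.2496]
orientation: [1.0, 0.001, 0.0, 0.0]
ft_force: [0.8, 0.2, 0.4]
width: 1.0
gripper_force: 0.0
```

Emit:
{"fn": "arm_command", "kwargs": {
  "targets": [
    [16,57,0,0,0,0,-1],
    [16,57,0,0,0,0,-1],
    [16,57,0,0,0,0,-1],
    [-8,48,0,0,0,0,-1],
    [-8,48,0,0,0,0,-1],
    [-8,48,0,0,0,0,-1],
    [-8,48,0,0,0,0,-1],
    [0,0,0,0,0,0,-1]
  ]
}}

```text
time: 2.75
tcp_pos: [0.5302, 0.1943, 0.2494]
orientation: [1.0, 0.003, 0.0, -0.0]
ft_force: [0.7, -0.0, -0.0]
width: 1.002
gripper_force: 0.0
```

Run:
```python
from h import *
from scipy.spatial.transform import Rotation as Rn
o=arm.observe();s=arm.snapshot("wrist")
T=np.eye(4);T[:3,:3]=Rn.from_quat(o["orientation"]).as_matrix();T[:3,3]=o["tcp_pos"]
W=np.linalg.inv(T@np.array(s["T_tool_cam"]));s2=dict(s,R=W[:3,:3],t=W[:3,3])
print(o["tcp_pos"],o["time"],Rn.from_quat(o["orientation"]).as_matrix()[:,1])
for k in("key_knob","key_hinge"):
    for q in arm.place_of(k,s)[:2]:
        a,d=ray(s2,q["at"]);z=.146 if k=="key_knob" else .045
        print(k,q["at"],q["confidence"],a+d*(z-a[2])/d[2])
cv2.imwrite("pics/w.png",s["img"][:,:,::-1])
```

```text
[0.53018264 0.19428586 0.24941605] 2.75 [ 6.64010006e-03 -9.99977834e-01 -4.91187872e-04]
```

View pics/w.png

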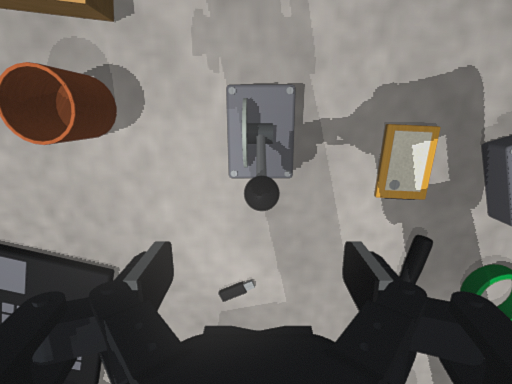

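The wrist view shows the ball at (262,193), between the fingers' columns (about 258). I'll turn that pixel and the box's screws at (232,91), (290,91), (290,173) and (234,173) into positions.

Run:
```python
from h import *
from scipy.spatial.transform import Rotation as Rn
o=arm.observe();s=arm.snapshot("wrist")
T=np.eye(4);T[:3,:3]=Rn.from_quat(o["orientation"]).as_matrix();T[:3,3]=o["tcp_pos"]
W=np.linalg.inv(T@np.array(s["T_tool_cam"]));s2=dict(s,R=W[:3,:3],t=W[:3,3])
P=[]
for p,z in[((262,193),.146),((232,91),.045),((290,91),.045),((290,173),.045),((234,173),.045)]:
    a,d=ray(s2,p);x=a+d*(z-a[2])/d[2];P.append(x);print(x.round(4))
print("centre",np.mean(P[1:],0))
```

```text
[0.5321 0.188  0.146 ]
[0.6251 0.2214 0.045 ]
[0.6252 0.1552 0.045 ]
[0.53   0.1521 0.045 ]
[0.5298 0.2211 0.045 ]
centre [0.57751554 0.18745053 0.045     ]
```

Emit:
{"fn": "arm_command", "kwargs": {
  "targets": [
    [1,-4,-43,0,0,0,-1],
    [0,0,-43,0,0,0,-1],
    [0,0,-43,0,0,0,-1],
    [0,0,0,0,0,0,-1],
    [0,0,0,0,0,0,0.2],
    [0,0,0,0,0,0,1],
    [0,0,0,0,0,0,1],
    [0,0,0,0,0,0,1],
    [0,0,0,0,0,0,1]
  ],
  "newtons": 25
}}

```text
time: 4.08
tcp_pos: [0.5332, 0.1911, 0.1234]
orientation: [1.0, 0.001, 0.002, -0.004]
ft_force: [-1.4, 9.6, 3.2]
width: 0.357
gripper_force: 24.8
```

Emit:
{"fn": "arm_command", "kwargs": {
  "targets": [
    [6,1,2,0,0,0,1],
    [6,1,2,0,0,0,1],
    [6,0,1.5,0,0,0,1],
    [5,0,1,0,0,0,1],
    [6,0,1,0,0,0,1],
    [5,0,1,0,0,0,1],
    [6,0,0.5,0,0,0,1],
    [5,0,0,0,0,0,1],
    [0,0,0,0,0,0,1],
    [0,0,0,0,0,0,1]
  ]
}}

```text
time: 5.32
tcp_pos: [0.578, 0.1915, 0.1316]
orientation: [1.0, 0.001, 0.002, -0.002]
ft_force: [0.1, 5.4, 3.5]
width: 0.357
gripper_force: 25.4
```

Run:
```python
from h import *
s=arm.snapshot("side");cv2.imwrite("pics/s1.png",cv2.resize(s["img"][200:360,140:300,::-1],None,fx=3.5,fy=3.5))
```

```text
(no output)
```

View pics/s1.png

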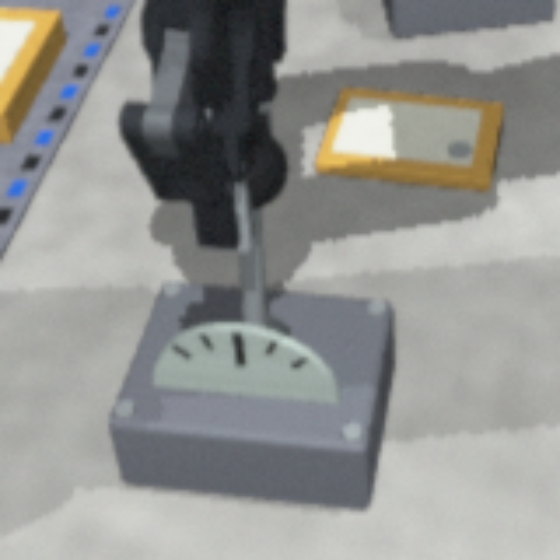

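The rod is nearly parallel to the long middle mark. I'll open the fingers, raise the arm and check.

Emit:
{"fn": "arm_command", "kwargs": {
  "targets": [
    [0,0,0,0,0,0,0],
    [0,0,0,0,0,0,-1],
    [0,0,0,0,0,0,-1],
    [0,0,0,0,0,0,-1],
    [0,0,40,0,0,0,-1],
    [0,0,40,0,0,0,-1],
    [0,0,40,0,0,0,-1],
    [0,0,0,0,0,0,-1]
  ]
}}

```text
time: 6.38
tcp_pos: [0.5792, 0.19, 0.2544]
orientation: [1.0, 0.001, 0.004, -0.001]
ft_force: [-0.3, 0.3, -0.1]
width: 1.0
gripper_force: 0.0
```

Run:
```python
from h import *
s=arm.snapshot("side");cv2.imwrite("pics/s2.png",cv2.resize(s["img"][200:360,140:300,::-1],None,fx=3.5,fy=3.5))
R=np.array(s["R"]);t=np.array(s["t"])
for a in(-.2,0,.2):
    c=R@np.array([.576+.11*np.sin(a),.189,.045+.11*np.cos(a)])+t
    print(a,((s["fx"]*c[0]/c[2]+s["cx"]-140)*3.5).round(),((s["fy"]*c[1]/c[2]+s["cy"]-200)*3.5).round())
```

```text
-0.2 291.0 172.0
0 236.0 163.0
0.2 182.0 163.0
```

View pics/s2.png

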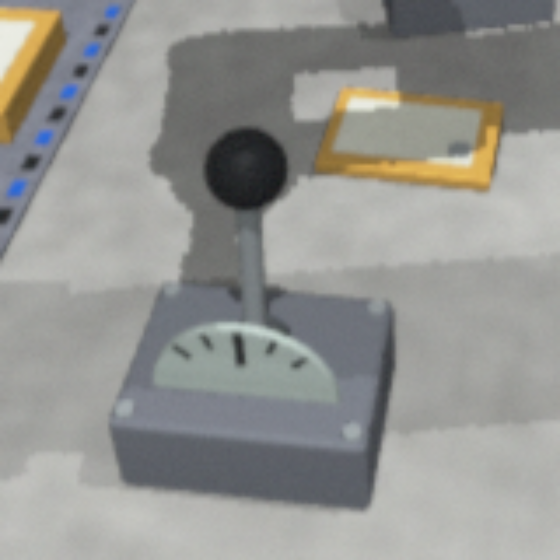

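The ball is at (246,168). Upright would put it at (236,163), so the lever is about 0.04 rad short, well within tolerance, and the arm is clear.

```bash
python3 -c "
from cell import arm
print(arm.sign_off())"
```

```text
the job is handed in; nothing more can be done
None
```

The long ball-knob lever now stands about 0.04 rad (2 degrees) short of upright by the last side picture and has been let go. The arm never went near the short lever, and the job is handed in; no verdict was shown.

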